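# Dock the stirrer on the titration base

## Robot

A 7-joint arm with a two-finger parallel gripper is mounted at the origin on the work surface. World frame = base frame: x ahead of the robot, y to its left, z up, the work surface at z = 0. Lengths are in m, angles in rad, forces in N, time in s.
With the tool pointing down it reaches from about 0.425 to 0.95 m from the base axis. Payload 16.7 kg.
Tool frame: the origin (TCP) lies between the finger pads; the fingertips stand 22 mm ahead of it and the grasp point (between the pads) lies 3 mm ahead of it (r.finger_overhang is the distance from the TCP to the fingertips, in m); z points along the fingers, y is the line along which they close (so a half turn about z gives the same grasp; the last joint's range is limited). The gripper opens to 94 mm and grips with 3 to 60 N. Pads are 16 mm wide; open, the fingers measure 119 mm over their backs; the gripper's body (75 mm by 177 mm) begins 78 mm behind the grasp point.
Start: joints at [1.032, 0.426, 0.074, 1.606, -0.034, 1.111, -0.067], TCP at [0.256, -0.624, 0.227] pointing down, gripper open.
Joint ranges: [-2.85, 2.85], [-0.5, 2.14], [-1.23, 1.37], [0.21, 2.46], [-1.02, 4.16], [0.16, 2.05], [-2.73, 2.73]. Speed limits (rad/s): [1.89, 1.89, 2.39, 2.39, 3.01, 3.01, 3.01].

## Interface

Orientations are given as a unit quaternion [x, y, z, w].
In Python, from workcell import r, imaging, workorder gives the robot as it stands.
- The arm moves only by the tool step_arm, never from a script. Its argument "steps" is a list that holds one entry, the list of rows, each a list of 6 numbers: the shift along the world's x, y, z in mm, then the turn, a rotation vector about the world's x, y, z in degrees. A call has 1 to 5 rows; each row is the pose to reach, as a shift and turn from the pose commanded when the call began; what a row does not reach only later rows make up. A row lasts 1/10 s, in which the tool goes at most 50 mm and 8.59 degrees, less where a joint would pass 70% of its speed; a pose out of reach is approached as far as the arm can. A call with a gripper value outside its range is refused whole. "grip" is the opening, from -1 (shut) to 1 (fully open), set as the call begins (left out, the last holds). The fingers move at their own pace and stop on an object; "force" is the grip in N (left out, the last holds). Time passes only in rows, so rows that repeat a pose let the fingers close. It gives the time, the measured TCP pose, the force, the opening and the grip force at its end, in the units of the state.
- r.sense(): the state, without advancing time (a new reading comes with each control period).
- imaging.camera(name): name is "side" or "top" or "wrist"; returns a dict with "color" (384x512x3 uint8, red, green, blue), "camera_matrix" (3x3 intrinsics, pixels), "rvec" (rotation vector, rad) and "tvec" (3), from world to camera coordinates, as OpenCV has them. Camera axes: x right, y down, z forward; pixel columns grow to the right and rows downward; lengths in m; the calibration is good to about 2 mm. A picture is of the moment at which its call begins. There is no depth.
- workorder.job_done(): hands the job in; it is judged then, once.
The state is a dict: "time_s": time; "joint_pos": joint angles; "dq": joint speeds; "effort": joint torques, N m; "tcp_pos": TCP position; "tcp_rot": TCP orientation; "force": force on the tool from outside, world axes, zero at the start; "wrist_torque": the same for the moment, N m; "gripper_width": opening from 0.0 (shut) to 1.0 (fully open); "grasp_force": force on a finger pad.
Only numpy, scipy, OpenCV 4.12 (cv2) and the standard library are available. Lean on these libraries where they do the work, as an engineer would, in place of code of your own. Each camera call takes 0.05 s, during which the arm holds its last target. There are 200 camera calls.

## Task

Push the white magnetic stirrer, with its beaker standing on it, up the ramp and over the lip of the titration base, and slide it square and gently home against the sprung buffer at the back, so that the buffer stays lightly pressed in but is never driven to the end of its travel. Do not lift the stirrer, keep the beaker standing on its plate, leave the other bottles and the tin alone, and back away when done.

Things in the scene. Friction and masses are not known exactly. Their poses are not given: they have to be found in the camera images.
- dock: Fixed titration base (sizes in mm): aluminium ramp 190 wide, 120 long, rising 14.5 to a level lip 6 long, then a grey deck 3.5 below the lip (11 above the bench). Origin: at bench height on the middle line, where ramp meets lip; x points up the ramp to the buffer, y to the left rail, z up. The ramp's foot is at x = -120, the lip at x = 0 to 6, the deck from 6 to 220.
- dock_deck (a point): Point on the middle line of the base's deck, on its surface, 100 mm past the base's origin; same axes. White rails 32 high above the bench run 72 each side of the middle line from 20 past the base's origin; before that they flare out to 92 each side, 39 before the origin.
- stirrer: Loose white block with grey gliding sole, 110 x 110 x 40 mm high, on top a steel plate 86 wide, 3 high, and two black knobs 7 high at the trailing corners; about 0.8 kg, too wide to grasp. Starts on the bench before the ramp, off the middle line and askew. Origin: centre of underside; x points the way to push, z up. Sliding on the level takes 2 to 7 N, up ramp and lip up to 20 N; if the fingers do not rise with it they may jam it.
- beaker: Low glass beaker, outside diameter 60 at its mouth, 45 high, 70 g, standing loose near the middle of the stirrer's plate (43 above the stirrer's underside). Origin: centre of its underside, z up.
- buffer (a joint): How far the buffer is pressed in along the base's x: 0 free, 0.010 m its end. Black rubber pad 64 mm wide, 19 to 41 above the bench, on a grey stop block across the deck. 1 N per mm, and a damper adds 1.2 N per 10 mm/s: come slowly. The stop is clamped anywhere: the free pad face lies 130 to 160 mm past the base's origin, not measured: feel the push rise above the sliding drag.
- reagent: Amber reagent bottle with blue cap, 66 wide, 150 high, bystander. Origin: centre of its underside.
- jar: Small white jar, 56 wide, 70 high, bystander. Origin: centre of its underside.
- tin: Flat aluminium tin 75 x 105 x 20 high, beyond the stirrer from the robot, bystander. Origin: centre of its underside.
Things that resemble listed ones, but are neither listed nor needed, are in the scene too. Leave any pink look-alike of the stirrer alone.

How it is judged:
On the way, in this order (a step that is already met when the one before it is completed fails the run):
1. the stirrer's middle has been pushed past the lip (x of stirrer in the frame of dock above 0.01 m and y of stirrer in the frame of dock between -0.03 and 0.03 m), for 0.05 s.
2. the stirrer is against the buffer and has pressed it in by 1.5 mm or more (value of joint buffer above 0.0015 m), for 0.2 s.
At the end, for the whole second after the job is handed in: The stirrer lies flat on the deck between the rails, wholly past the lip, square to the base within 0.12 rad, at rest and touching the buffer, which stays pressed in by 0.8 mm or more; the beaker stands upright on the stirrer's plate, its centre within 35 mm of the stirrer's middle (value of joint buffer above 0.0008 m and x of stirrer in the frame of dock above 0.07 m and z of stirrer in the frame of dock between 0.008 and 0.0135 m and y of stirrer in the frame of dock between -0.022 and 0.022 m and angle between stirrer's own z axis and vertical below 0.04 rad and angle between the x axis of stirrer and the x axis of dock, either way round below 0.12 rad and linear speed of stirrer below 0.01 m/s and angle between beaker's own z axis and vertical below 0.1 rad and horizontal distance between beaker and stirrer below 0.035 m).
It fails at once if the buffer driven to the end of its travel (pressed in by more than 9 mm) (value of joint buffer above 0.009 m).
It fails at once if the stirrer pushed with more than 30 N (contact force between the fingers and stirrer above 30 N).
It fails at once if the stirrer lifted (its underside's centre more than 32 mm above the bench) (height (world z) of stirrer above 0.032 m).
It fails at once if the beaker tipped (more than 0.6 rad) (angle between beaker's own z axis and vertical above 0.6 rad).
It fails at once if the reagent bottle, the jar or the tin moved by more than 20 mm (distance of any of reagent, jar, tin from where it was at the start of the episode above 0.02 m).
It also fails if it takes over 72 s, if anything falls off the work surface, if the arm or the gripper's body presses on something with over 40 N, if the wrist force passes 120 N, or if a joint passes its speed limit or range.

## Working session

There is one attempt and no reset: what is moved stays moved. The work goes in short steps, Python scripts to look and compute and a tool call to move; the robot and the scene stay as the last step left them, time stands still between calls to the robot, and variables do not carry over. Pictures are saved under pics/ and viewed, at most 10 in all, crops included, and the job is handed in when it is done.

Besides the shell and the picture viewer there is one more tool, called after ">>>" as name(argument=value, ...), one argument or row to a line, values as JSON. step_arm: Moves the arm, as the interface text tells. Its arguments: {"type":"object","properties":{"steps":{"type":"array"},"grip":{"type":"number"},"force":{"type":"number"}},"required":["steps"]}

```bash
mkdir -p pics; cat > h.py <<'E'
import numpy as np, cv2
from workcell import r, imaging, workorder
def cam(n):
    d=imaging.camera(n); return d
def save(d,f): cv2.imwrite('pics/'+f,d['color'][:,:,::-1])
def ray(d,px,z):
    K=np.array(d['camera_matrix']);R=cv2.Rodrigues(np.array(d['rvec'],float))[0];t=np.array(d['tvec'],float).ravel()
    c=-R.T@t
    p=cv2.undistortPoints(np.array(px,float).reshape(-1,1,2),K,None).reshape(-1,2)
    v=np.c_[p,np.ones(len(p))]@R
    return c+v*((z-c[2])/v[:,2])[:,None]
def proj(d,P): return cv2.projectPoints(np.array(P,float).reshape(-1,1,3),np.array(d['rvec'],float),np.array(d['tvec'],float),np.array(d['camera_matrix']),None)[0].reshape(-1,2)
E
python3 - <<'E'
from h import *
for n in['top','side']:
    d=cam(n);save(d,n+'0.png')
    R=cv2.Rodrigues(np.array(d['rvec'],float))[0];print(n,-R.T@np.array(d['tvec'],float).ravel(),R[2],d['camera_matrix'][0])
a=cv2.imread('pics/top0.png');b=cv2.imread('pics/side0.png')
E
```

```text
top [4.58935107e-01 3.12222152e-04 1.26805342e+00] [ 0.09771309 -0.00704439 -0.99518969] [497.32411803   0.         250.18372481]
side [0.49461292 0.71073017 0.73513535] [ 0.11943619 -0.72032622 -0.68327529] [357.73666117   0.         244.33874253]
```

View pics/top0.png

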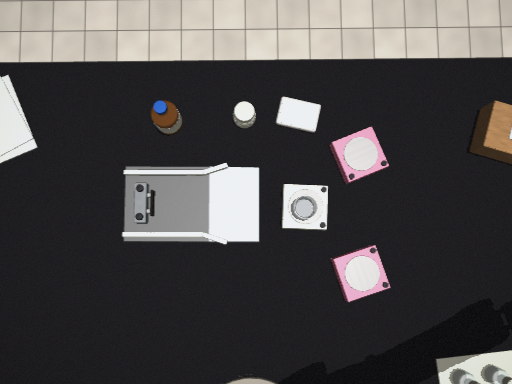

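View pics/side0.png

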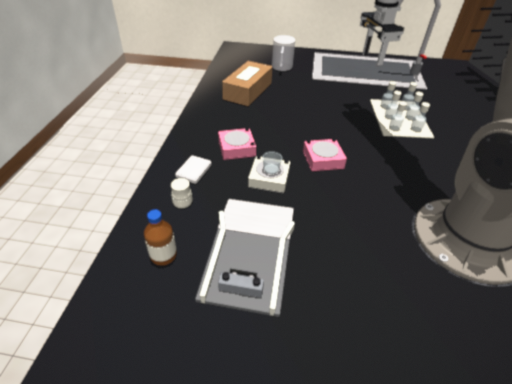

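The top view shows the white stirrer with its beaker at about (305,207) and its knobs on the right, at the trailing corners. The dock runs left from the ramp at (235,204) to the stop at (140,203). Two things could be mistaken for the stirrer: the pink blocks at (360,155) and (362,274). I choose the white one. The jar is at (244,114), the tin at (299,114) and the reagent bottle at (166,115).

```bash
python3 - <<'E'
from h import *
d=cam('top');im=d['color'];save(d,'t1.png')
g=cv2.cvtColor(im,cv2.COLOR_RGB2GRAY)
hsv=cv2.cvtColor(im,cv2.COLOR_RGB2HSV)
# stirrer
m=((g>110)&(hsv[...,1]<60)).astype(np.uint8);
roi=np.zeros_like(m);roi[175:240,275:335]=1
c=max(cv2.findContours(m*roi,0,1)[0],key=cv2.contourArea)
ra=cv2.minAreaRect(cv2.convexHull(c));bp=cv2.boxPoints(ra);W=ray(d,bp,.04)
print('st',ra,'\n',W.round(4),W.mean(0),[np.linalg.norm(W[i]-W[i-1]) for i in range(4)])
# knobs
k=((g<80)).astype(np.uint8)
roi[:]=0;roi[183:231,315:330]=1
n,l,s,ce=cv2.connectedComponentsWithStats(k*roi)
for i in range(1,n):
    if s[i,4]>8: print('dark',ce[i],s[i],ray(d,[ce[i]],.047))
# ramp: bright
roi[:]=0;roi[160:248,208:268]=1
c=max(cv2.findContours((g>150).astype(np.uint8)*roi,0,1)[0],key=cv2.contourArea)
ap=cv2.approxPolyDP(c,3,True).reshape(-1,2);print('ramp',ap.tolist());print(ray(d,ap,0).round(4))
# rails
for y0,y1 in((165,182),(228,242)):
    pts=[]
    for x in range(128,200,6):
        col=np.where(g[y0:y1,x]>150)[0]+y0
        if len(col): pts.append((x,col.mean()))
    P=ray(d,pts,.032);f=np.polyfit(P[:,1],P[:,0],1);print('rail',pts[0],pts[-1],f,P[0],P[-1])
big=np.vstack([cv2.resize(im[155:255,115:345],None,fx=3.4,fy=3.4,interpolation=cv2.INTER_CUBIC)])
cv2.imwrite('pics/crop1.png',big[:,:,::-1])
print(r.sense()['tcp_rot'],r.sense()['force'],r.finger_overhang)
E
```

```text
st ((304.7624816894531, 206.3883819580078), (44.90434646606445, 44.284027099609375), 1.9749339818954468) 
 [[ 0.5038 -0.0849  0.04  ]
 [ 0.6138 -0.0907  0.04  ]
 [ 0.6086 -0.2024  0.04  ]
 [ 0.4986 -0.1956  0.04  ]] [ 0.55619308 -0.14339902  0.04      ] [np.float64(0.11084315607668287), np.float64(0.11013080802821144), np.float64(0.11181792109659042), np.float64(0.11016646325214204)]
dark [326.38 205.48] [315 183  15  48 150] [[ 0.55701485 -0.19594097  0.047     ]]
dark [323.    189.375] [321 188   5   4  16] [[ 0.59706471 -0.18866507  0.047     ]]
dark [321.88888889 224.72222222] [320 223   5   5  18] [[ 0.50974449 -0.18360709  0.047     ]]
ramp [[209, 167], [208, 240], [258, 240], [258, 168], [228, 167], [226, 163]]
[[ 0.6638  0.0965  0.    ]
 [ 0.4764  0.0998  0.    ]
 [ 0.4749 -0.0272  0.    ]
 [ 0.6598 -0.0297  0.    ]
 [ 0.6632  0.0475  0.    ]
 [ 0.6737  0.0526  0.    ]]
rail (128, np.float64(171.5)) (194, np.float64(171.5)) [0.01141285 0.64614498] [0.64953479 0.29701735 0.032     ] [0.64764798 0.13169384 0.032     ]
rail (128, np.float64(234.0)) (194, np.float64(234.5)) [0.01535925 0.48882758] [0.49320302 0.2951904  0.032     ] [0.48998192 0.13189268 0.032     ]
[ 9.81067599e-01  1.93664949e-01 -1.46698889e-04 -4.82773181e-04] [-0.22665465  0.62862841  0.83480418] 0.022
```

View pics/crop1.png

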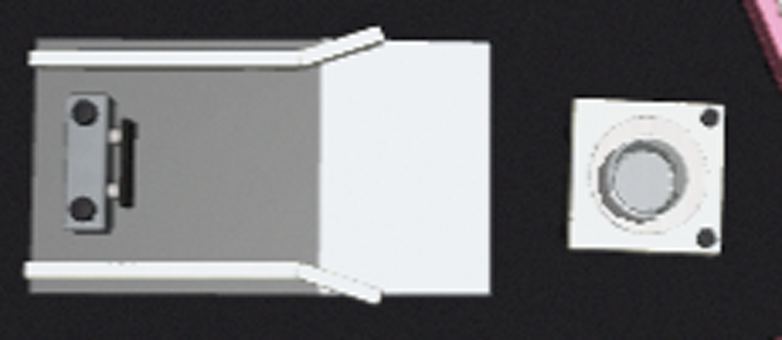

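The crop confirms it: white block, two knobs on the trailing side at (710,117) and (706,238), beaker on the plate at (642,180), and the ramp straight ahead. Measurements:

| Item | Value |
|---|---|
| Dock axis | x ≈ 0.5675 + 0.0134·y, origin ≈ (0.569, 0.091) |
| Stirrer centre | (0.556, -0.143) |
| Stirrer heading | +y, leaning 0.047 towards +x, almost straight at the dock |

The sizes agree with the description (110 mm block, 185 mm ramp). I will push with two spread fingers, tool tilted back 12°.

>>> step_arm(
  steps=[
    [[25, 32, 0, 0, 0, 8], [50, 64, 0, 0, 0, 16], [75, 96, 0, 0, 0, 24], [100, 128, 0, 0, 0, 32], [125, 160, 0, 0, 0, 40]],
  ],
  grip=0.5,
)

```text
time_s: 0.65
tcp_pos: [0.3822, -0.4629, 0.2274]
tcp_rot: [0.854, 0.52, -0.0, -0.0]
force: [0.5, -0.7, -0.2]
gripper_width: 0.747
grasp_force: 0.0
```

>>> step_arm(
  steps=[
    [[25, 32, 0, 0, 0, 5], [50, 64, 0, 0, 0, 10], [75, 96, 0, 0, 0, 15], [100, 128, 0, 0, 0, 20], [125, 160, 0, 0, 0, 25]],
  ],
)

```text
time_s: 1.15
tcp_pos: [0.5071, -0.3029, 0.2274]
tcp_rot: [0.722, 0.692, -0.0, -0.0]
force: [1.0, -0.7, 0.3]
gripper_width: 0.752
grasp_force: 0.0
```

>>> step_arm(
  steps=[
    [[15, 20, -15, 4, 0, 0], [30, 40, -30, 8, 0, 0], [46, 59, -45, 12, 0, 0], [46, 59, -60, 12, 0, 0], [46, 59, -60, 12, 0, 0]],
  ],
)

```text
time_s: 1.65
tcp_pos: [0.5511, -0.2454, 0.165]
tcp_rot: [0.719, 0.687, 0.071, -0.077]
force: [-0.0, -0.0, 0.3]
gripper_width: 0.749
grasp_force: 0.0
```

>>> step_arm(
  steps=[
    [[0, -2, -40, 0, 0, 0], [0, -2, -80, 0, 0, 0], [0, -2, -115, 0, 0, 0], [0, -2, -131, 0, 0, 0], [0, -2, -131, 0, 0, 0]],
  ],
)

```text
time_s: 2.15
tcp_pos: [0.5513, -0.2473, 0.0354]
tcp_rot: [0.72, 0.687, 0.071, -0.077]
force: [-0.0, 0.6, 0.7]
gripper_width: 0.748
grasp_force: 0.0
```

```bash
python3 - <<'E'
from h import *
from scipy.spatial.transform import Rotation as Ro
s=r.sense();print(s['tcp_pos'],s['force']);print(Ro.from_quat(s['tcp_rot']).as_matrix().round(3))
d=cam('side');im=d['color'][90:300,190:350]
e=cam('wrist')['color']
a=cv2.resize(im,None,fx=2.2,fy=2.2,interpolation=2);b=cv2.resize(e,(0,0),fx=.8,fy=.8)
H=462;b=cv2.copyMakeBorder(b,0,H-b.shape[0],0,0,0)
cv2.imwrite('pics/c2.png',np.hstack([a,b])[:,:,::-1])
E
```

```text
[ 0.55130598 -0.24734366  0.03539906] [-0.04535018  0.57982     0.66773379]
[[ 0.047  0.999 -0.002]
 [ 0.977 -0.046  0.208]
 [ 0.208 -0.012 -0.978]]
```

View pics/c2.png

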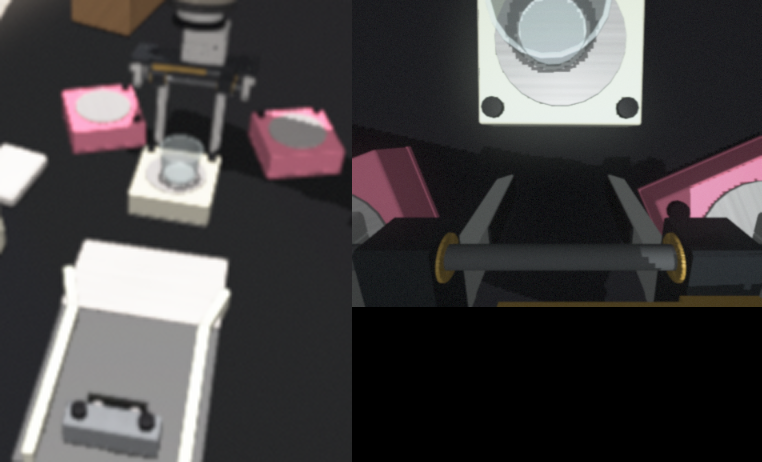

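The picture shows the fingers centred behind the stirrer's trailing face, between the pink blocks and clear of both. I'm starting the push.

>>> step_arm(
  steps=[
    [[0.4, 8, -1, 0, 0, 0], [0.8, 16, -1, 0, 0, 0], [1.1, 24, -1, 0, 0, 0], [1.3, 28, -1, 0, 0, 0], [1.5, 31, -1, 0, 0, 0]],
  ],
)

```text
time_s: 2.75
tcp_pos: [0.5541, -0.2156, 0.0358]
tcp_rot: [0.719, 0.687, 0.072, -0.076]
force: [-0.4, 0.8, -0.3]
gripper_width: 0.752
grasp_force: 0.0
```

>>> step_arm(
  steps=[
    [[0.1, 3, 0, 0, 0, 0], [0.3, 6, 0, 0, 0, 0], [0.5, 9, 0, 0, 0, 0], [0.6, 13, 0, 0, 0, 0], [0.8, 17, 0, 0, 0, 0]],
  ],
)

```text
time_s: 3.25
tcp_pos: [0.5547, -0.1997, 0.0355]
tcp_rot: [0.72, 0.686, 0.072, -0.075]
force: [-0.1, -4.5, 0.7]
gripper_width: 0.747
grasp_force: 2.2
```

>>> step_arm(
  steps=[
    [[0.2, 5, 0, 0, 0, 0], [0.5, 10, 0, 0, 0, 0], [0.7, 15, 0, 0, 0, 0], [0.9, 20, 0, 0, 0, 0], [1.2, 25, 0, 0, 0, 0]],
  ],
)

```text
time_s: 3.75
tcp_pos: [0.5559, -0.1739, 0.0355]
tcp_rot: [0.719, 0.687, 0.072, -0.076]
force: [-1.0, -5.5, 0.1]
gripper_width: 0.748
grasp_force: 2.1
```

>>> step_arm(
  steps=[
    [[0.2, 5, 0, 0, 0, 0], [0.5, 10, 0, 0, 0, 0], [0.7, 15, 0, 0, 0, 0], [0.9, 20, 0, 0, 0, 0], [1.2, 25, 0, 0, 0, 0]],
  ],
)

```text
time_s: 4.25
tcp_pos: [0.5572, -0.1489, 0.0355]
tcp_rot: [0.719, 0.687, 0.072, -0.076]
force: [0.1, -4.4, -0.2]
gripper_width: 0.75
grasp_force: 2.3
```

>>> step_arm(
  steps=[
    [[0.2, 5, 0, 0, 0, 0], [0.5, 10, 0, 0, 0, 0], [0.7, 15, 0, 0, 0, 0], [0.9, 20, 0, 0, 0, 0], [1.2, 25, 0, 0, 0, 0]],
  ],
)

```text
time_s: 4.75
tcp_pos: [0.5583, -0.124, 0.0354]
tcp_rot: [0.719, 0.687, 0.072, -0.076]
force: [1.0, -4.1, -0.1]
gripper_width: 0.748
grasp_force: 2.2
```

```bash
cat > st.py <<'E'
from h import *
def st(zt=.04,sv=None):
    d=cam('top');im=d['color']
    g=cv2.cvtColor(im,cv2.COLOR_RGB2GRAY);hsv=cv2.cvtColor(im,cv2.COLOR_RGB2HSV)
    if sv: cv2.imwrite('pics/'+sv,cv2.resize(im[150:260,110:350],None,fx=3.3,fy=3.3,interpolation=2)[:,:,::-1])
    return d,g,hsv
E
python3 - <<'E'
from st import *
st(sv='c3.png');print(r.sense()['force'])
E
```

```text
[ 0.43678843 -1.82327498 -1.41918855]
```

View pics/c3.png

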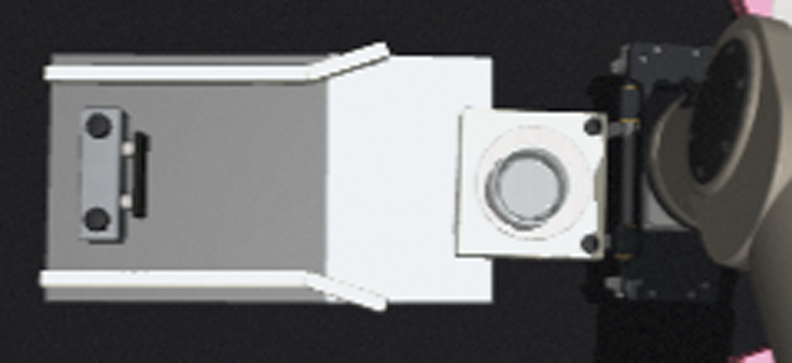

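The stirrer has its front on the ramp at (458,183), straight, about 6 mm off the middle row (175). The beaker is central at (527,186).

>>> step_arm(
  steps=[
    [[0.2, 5, 0, 0, 0, 0], [0.5, 10, 0, 0, 0, 0], [0.7, 15, 0, 0, 0, 0], [0.9, 20, 0, 0, 0, 0], [1.2, 25, 0, 0, 0, 0]],
  ],
)

```text
time_s: 5.3
tcp_pos: [0.5596, -0.0989, 0.0355]
tcp_rot: [0.719, 0.687, 0.072, -0.076]
force: [-0.6, -4.1, -0.7]
gripper_width: 0.747
grasp_force: 2.1
```

>>> step_arm(
  steps=[
    [[0.2, 5, 0, 0, 0, 0], [0.5, 10, 0, 0, 0, 0], [0.7, 15, 0, 0, 0, 0], [0.9, 20, 0, 0, 0, 0], [1.2, 25, 0, 0, 0, 0]],
  ],
)

```text
time_s: 5.8
tcp_pos: [0.5607, -0.0739, 0.0354]
tcp_rot: [0.719, 0.687, 0.072, -0.076]
force: [0.5, -2.8, -1.2]
gripper_width: 0.753
grasp_force: 2.0
```

>>> step_arm(
  steps=[
    [[0.2, 5, 0, 0, 0, 0.2], [0.5, 10, 0, 0, 0, 0.4], [0.7, 15, 0, 0, 0, 0.6], [0.9, 20, 0, 0, 0, 0.8], [1.2, 25, 0, 0, 0, 1]],
  ],
)

```text
time_s: 6.3
tcp_pos: [0.5619, -0.0489, 0.0354]
tcp_rot: [0.713, 0.693, 0.071, -0.076]
force: [0.2, -3.3, -1.4]
gripper_width: 0.751
grasp_force: 1.8
```

>>> step_arm(
  steps=[
    [[0.2, 5, 0.2, 0, 0, 0.2], [0.4, 10, 0.8, 0, 0, 0.4], [0.5, 15, 1.4, 0, 0, 0.6], [0.7, 20, 2, 0, 0, 0.8], [0.8, 25, 2.6, 0, 0, 0.8]],
  ],
)

```text
time_s: 6.8
tcp_pos: [0.5627, -0.0239, 0.0381]
tcp_rot: [0.708, 0.698, 0.071, -0.077]
force: [0.4, -2.9, -3.3]
gripper_width: 0.751
grasp_force: 1.8
```

>>> step_arm(
  steps=[
    [[0.1, 4, 0.5, 0, 0, 0], [0.2, 8, 1, 0, 0, 0], [0.3, 12, 1.5, 0, 0, 0], [0.4, 16, 2, 0, 0, 0], [0.5, 20, 2.5, 0, 0, 0]],
  ],
)

```text
time_s: 7.3
tcp_pos: [0.5633, -0.0041, 0.0406]
tcp_rot: [0.709, 0.698, 0.071, -0.077]
force: [-0.4, -3.4, -1.8]
gripper_width: 0.748
grasp_force: 2.1
```

>>> step_arm(
  steps=[
    [[0.1, 4, 0.5, 0, 0, 0], [0.2, 8, 1, 0, 0, 0], [0.2, 12, 1.5, 0, 0, 0], [0.3, 16, 2, 0, 0, 0], [0.3, 20, 2.5, 0, 0, 0]],
  ],
)

```text
time_s: 7.8
tcp_pos: [0.5637, 0.0159, 0.0432]
tcp_rot: [0.709, 0.698, 0.071, -0.077]
force: [-0.9, -6.2, 0.4]
gripper_width: 0.749
grasp_force: 2.7
```

>>> step_arm(
  steps=[
    [[0, 3, 0.4, 0, 0, 0], [0.1, 6, 0.9, 0, 0, 0], [0.1, 9, 1.5, 0, 0, 0], [0.2, 12, 2.2, 0, 0, 0], [0.2, 15, 3, 0, 0, 0]],
  ],
)

```text
time_s: 8.3
tcp_pos: [0.564, 0.0306, 0.0463]
tcp_rot: [0.709, 0.698, 0.071, -0.076]
force: [-0.2, -6.8, 2.0]
gripper_width: 0.749
grasp_force: 3.4
```

```bash
python3 - <<'E'
from h import *
a=cam('top')['color'][150:260,110:350];b=cam('side')['color'][180:310,190:310]
a=cv2.resize(a,None,fx=2,fy=2,interpolation=2);b=cv2.resize(b,None,fx=2.4,fy=2.4,interpolation=2)
H=max(a.shape[0],b.shape[0]);P=lambda q:cv2.copyMakeBorder(q,0,H-q.shape[0],0,0,0)
cv2.imwrite('pics/c4.png',np.hstack([P(a),P(b)])[:,:,::-1]);print(r.sense()['force'])
E
```

```text
[ 0.58428361 -3.92540829  1.81574705]
```

View pics/c4.png

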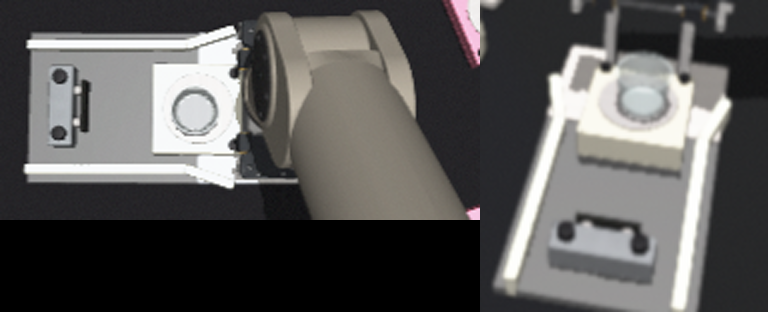

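The stirrer is straddling the lip, centred between the rails (rows 65–153 against rails at 44 and 169), with the beaker upright. The buffer pad is at about (89,107).

>>> step_arm(
  steps=[
    [[0, 3, 0.8, 0, 0, 0], [0.1, 6, 1.6, 0, 0, 0], [0.1, 9, 2.2, 0, 0, 0], [0.2, 12, 2.6, 0, 0, 0], [0.2, 15, 3, 0, 0, 0]],
  ],
)

```text
time_s: 8.9
tcp_pos: [0.5646, 0.0453, 0.0497]
tcp_rot: [0.709, 0.698, 0.071, -0.076]
force: [0.5, -7.4, 5.9]
gripper_width: 0.745
grasp_force: 3.9
```

>>> step_arm(
  steps=[
    [[0, 4, 0, 0, 0, 0], [0.1, 8, 0, 0, 0, 0], [0.1, 12, 0, 0, 0, 0], [0.2, 16, -0.3, 0, 0, 0], [0.2, 20, -0.6, 0, 0, 0]],
  ],
)

```text
time_s: 9.4
tcp_pos: [0.5641, 0.066, 0.0484]
tcp_rot: [0.709, 0.698, 0.071, -0.077]
force: [1.1, -4.1, 1.0]
gripper_width: 0.751
grasp_force: 2.5
```

```bash
python3 - <<'E'
from h import *
d=cam('top');g=cv2.cvtColor(d['color'],cv2.COLOR_RGB2GRAY)
print(g[198:210:3,140:190].tolist())
print(ray(d,[[155,203],[156,203]],.03),ray(d,[[172,203],[175,203]],.05),r.sense()['force'])
E
```

```text
[[180, 180, 181, 184, 183, 162, 93, 60, 100, 138, 84, 42, 36, 18, 95, 157, 158, 157, 157, 157, 156, 158, 157, 157, 158, 160, 158, 160, 161, 158, 154, 200, 249, 249, 249, 249, 247, 237, 236, 225, 164, 137, 124, 124, 124, 124, 144, 195, 222, 219], [182, 183, 185, 184, 182, 157, 88, 61, 102, 141, 86, 45, 38, 18, 95, 155, 157, 157, 157, 158, 157, 158, 159, 159, 158, 159, 160, 159, 158, 160, 156, 204, 249, 249, 249, 246, 240, 232, 173, 127, 124, 125, 126, 161, 215, 221, 222, 221, 221, 221], [183, 181, 181, 182, 181, 155, 86, 61, 102, 142, 86, 42, 32, 30, 100, 156, 156, 156, 158, 156, 158, 158, 158, 159, 158, 158, 158, 159, 159, 160, 156, 207, 249, 249, 249, 245, 231, 221, 126, 124, 125, 137, 177, 211, 221, 222, 222, 222, 221, 222], [179, 180, 182, 182, 179, 151, 71, 55, 102, 135, 65, 39, 32, 30, 99, 159, 158, 156, 158, 157, 159, 159, 158, 159, 160, 159, 159, 160, 159, 158, 163, 215, 249, 249, 249, 245, 232, 228, 129, 123, 123, 141, 187, 218, 222, 222, 221, 221, 222, 221]]
[[0.56964898 0.22927941 0.03      ]
 [0.56961959 0.22678636 0.03      ]] [[0.56736877 0.18387545 0.05      ]
 [0.56728198 0.17651398 0.05      ]] [ 0.39748506 -3.01888244  0.99018441]
```

>>> step_arm(
  steps=[
    [[0, 4, -0.2, 0, 0, 0], [0.1, 8, -0.5, 0, 0, 0], [0.1, 12, -0.8, 0, 0, 0], [0.2, 16, -1, 0, 0, 0], [0.2, 20, -1.2, 0, 0, 0]],
  ],
)

```text
time_s: 9.95
tcp_pos: [0.5647, 0.0854, 0.0475]
tcp_rot: [0.709, 0.698, 0.071, -0.076]
force: [-0.0, -6.4, 4.9]
gripper_width: 0.747
grasp_force: 3.6
```

>>> step_arm(
  steps=[
    [[0, 2.5, -0.2, 0, 0, 0], [0.1, 5, -0.3, 0, 0, 0], [0.1, 7, -0.3, 0, 0, 0], [0.1, 9, -0.3, 0, 0, 0], [0.1, 10, -0.3, 0, 0, 0]],
  ],
)

```text
time_s: 10.45
tcp_pos: [0.5647, 0.0955, 0.0471]
tcp_rot: [0.709, 0.698, 0.071, -0.077]
force: [0.3, -5.8, 4.0]
gripper_width: 0.75
grasp_force: 3.3
```

>>> step_arm(
  steps=[
    [[0, 1, 0, 0, 0, 0], [0, 2, 0, 0, 0, 0], [0, 3, 0, 0, 0, 0], [0, 4, 0, 0, 0, 0], [0, 5, 0, 0, 0, 0]],
  ],
)

```text
time_s: 10.95
tcp_pos: [0.5647, 0.1003, 0.0471]
tcp_rot: [0.709, 0.698, 0.071, -0.076]
force: [-0.2, -7.2, 3.9]
gripper_width: 0.753
grasp_force: 3.4
```

```bash
cat > gap.py <<'E'
from h import *
d=cam('top');g=cv2.cvtColor(d['color'],cv2.COLOR_RGB2GRAY).astype(int)
p=g[195:212,146:176].mean(0);print(p.round().astype(int).tolist())
# stirrer front edge rows above/below for yaw
e=[]
for y in (186,192,200,210,217,223):
    q=np.abs(np.diff(g[y,146:190]))*(np.diff(g[y,146:190])>0); 
    m=np.where(g[y,150:195]>200)[0]; e.append((y,int(m[0])+150 if len(m) else None))
print(e)
# lateral: stirrer span between rails at column 178
col=g[164:244,180];print(col.tolist())
s=r.sense();print(s['tcp_pos'],s['force'])
E
python3 gap.py
```

```text
[98, 97, 131, 149, 81, 42, 33, 26, 95, 154, 152, 200, 249, 249, 249, 248, 243, 238, 222, 178, 149, 140, 147, 170, 185, 196, 198, 203, 206, 206]
[(186, 158), (192, 158), (200, 157), (210, 158), (217, 157), (223, 157)]
[35, 38, 65, 153, 157, 123, 248, 250, 250, 250, 151, 96, 155, 157, 156, 157, 158, 158, 208, 248, 250, 249, 249, 239, 238, 239, 239, 239, 239, 243, 223, 125, 116, 158, 218, 221, 221, 221, 221, 221, 221, 221, 221, 221, 222, 221, 221, 221, 221, 222, 172, 241, 172, 132, 238, 241, 241, 234, 249, 249, 249, 249, 240, 109, 158, 161, 162, 160, 248, 250, 250, 250, 229, 167, 162, 162, 162, 98, 44, 38]
[0.56467073 0.10049281 0.04711161] [ 0.63108822 -6.25524607  2.79816617]
```

The gap is about 6–9 mm, square, and the drag is about 6 N. I'm creeping in now.

>>> step_arm(
  steps=[
    [[0, 0.8, 0, 0, 0, 0], [0, 1.6, 0, 0, 0, 0], [0, 2.4, 0, 0, 0, 0], [0, 3.2, 0, 0, 0, 0], [0, 4, 0, 0, 0, 0]],
  ],
)

```text
time_s: 11.5
tcp_pos: [0.5647, 0.1043, 0.0471]
tcp_rot: [0.709, 0.698, 0.071, -0.077]
force: [-1.1, -7.0, 4.7]
gripper_width: 0.749
grasp_force: 3.4
```

>>> step_arm(
  steps=[
    [[0, 0.5, 0, 0, 0, 0], [0, 1, 0, 0, 0, 0], [0, 1.5, 0, 0, 0, 0], [0, 2, 0, 0, 0, 0], [0, 2.5, 0, 0, 0, 0]],
  ],
)

```text
time_s: 12.0
tcp_pos: [0.5647, 0.1068, 0.0471]
tcp_rot: [0.709, 0.698, 0.071, -0.077]
force: [0.3, -7.6, 4.1]
gripper_width: 0.746
grasp_force: 3.4
```

```bash
python3 gap.py | sed -n '1,2p;4p'
```

```text
[99, 97, 132, 150, 82, 42, 34, 27, 146, 238, 249, 249, 249, 246, 240, 228, 179, 155, 145, 146, 164, 180, 192, 199, 202, 203, 203, 205, 207, 207]
[(186, 155), (192, 155), (200, 155), (210, 155), (217, 154), (223, 155)]
[0.56469818 0.10682182 0.04710146] [ 0.36376995 -7.43578972  4.16306478]
```

>>> step_arm(
  steps=[
    [[0, 0.5, 0, 0, 0, 0], [0, 1, 0, 0, 0, 0], [0, 1.5, 0, 0, 0, 0], [0, 2, 0, 0, 0, 0], [0, 2.5, 0, 0, 0, 0]],
  ],
)

```text
time_s: 12.55
tcp_pos: [0.5647, 0.1093, 0.0471]
tcp_rot: [0.709, 0.698, 0.071, -0.077]
force: [0.4, -6.3, 3.7]
gripper_width: 0.752
grasp_force: 3.4
```

>>> step_arm(
  steps=[
    [[0, 0.4, 0, 0, 0, 0], [0, 0.8, 0, 0, 0, 0], [0, 1.2, 0, 0, 0, 0], [0, 1.6, 0, 0, 0, 0], [0, 2, 0, 0, 0, 0]],
  ],
)

```text
time_s: 13.05
tcp_pos: [0.5647, 0.1112, 0.0471]
tcp_rot: [0.709, 0.698, 0.071, -0.077]
force: [-0.9, -7.3, 4.6]
gripper_width: 0.751
grasp_force: 3.4
```

```bash
python3 gap.py | sed -n '1,2p;4p'
```

```text
[99, 97, 132, 149, 81, 41, 91, 204, 249, 249, 249, 248, 242, 232, 192, 157, 141, 140, 160, 183, 191, 199, 203, 203, 203, 207, 208, 209, 209, 207]
[(186, 153), (192, 154), (200, 154), (210, 153), (217, 152), (223, 152)]
[0.56468684 0.11134488 0.04711516] [-0.79087462 -6.20659169  3.32542736]
```

>>> step_arm(
  steps=[
    [[0, 0.4, 0, 0, 0, 0], [0, 0.8, 0, 0, 0, 0], [0, 1.2, 0, 0, 0, 0], [0, 1.6, 0, 0, 0, 0], [0, 2, 0, 0, 0, 0]],
  ],
)

```text
time_s: 13.6
tcp_pos: [0.5647, 0.1133, 0.0471]
tcp_rot: [0.709, 0.698, 0.071, -0.077]
force: [-0.8, -6.6, 4.1]
gripper_width: 0.751
grasp_force: 3.4
```

>>> step_arm(
  steps=[
    [[0, 0.3, 0, 0, 0, 0], [0, 0.6, 0, 0, 0, 0], [0, 0.9, 0, 0, 0, 0], [0, 1.2, 0, 0, 0, 0], [0, 1.5, 0, 0, 0, 0]],
  ],
)

```text
time_s: 14.1
tcp_pos: [0.5647, 0.1146, 0.0471]
tcp_rot: [0.709, 0.698, 0.071, -0.076]
force: [-0.1, -7.4, 5.1]
gripper_width: 0.751
grasp_force: 4.0
```

```bash
python3 gap.py | sed -n '1,2p;4p'
```

```text
[99, 97, 132, 145, 61, 159, 243, 249, 249, 248, 244, 239, 216, 174, 153, 142, 147, 170, 186, 195, 199, 202, 204, 204, 206, 208, 208, 208, 206, 209]
[(186, 152), (192, 152), (200, 152), (210, 152), (217, 151), (223, 152)]
[0.56473813 0.11458035 0.04713034] [-0.72217431 -7.72825913  4.86315437]
```

The pad force has risen above the steady 3.4 N, so this is contact at TCP y ≈ 0.114. I'm pressing on slowly.

>>> step_arm(
  steps=[
    [[0, 0.3, 0, 0, 0, 0], [0, 0.6, 0, 0, 0, 0], [0, 0.9, 0, 0, 0, 0], [0, 1.2, 0, 0, 0, 0], [0, 1.5, 0, 0, 0, 0]],
  ],
)

```text
time_s: 14.65
tcp_pos: [0.5648, 0.1157, 0.0471]
tcp_rot: [0.709, 0.698, 0.071, -0.076]
force: [-0.1, -9.0, 5.6]
gripper_width: 0.75
grasp_force: 4.8
```

>>> step_arm(
  steps=[
    [[0, 0.3, 0, 0, 0, 0], [0, 0.6, 0, 0, 0, 0], [0, 0.9, 0, 0, 0, 0], [0, 1.2, 0, 0, 0, 0], [0, 1.2, 0, 0, 0, 0]],
  ],
)

```text
time_s: 15.15
tcp_pos: [0.5648, 0.1168, 0.0471]
tcp_rot: [0.709, 0.698, 0.071, -0.076]
force: [-0.5, -10.5, 6.1]
gripper_width: 0.748
grasp_force: 5.1
```

```bash
python3 gap.py | sed -n '1,2p;4p'
```

```text
[98, 97, 103, 77, 137, 233, 249, 249, 248, 245, 239, 222, 174, 151, 140, 143, 163, 182, 192, 199, 202, 203, 203, 206, 208, 209, 208, 206, 208, 211]
[(186, 151), (192, 152), (200, 151), (210, 151), (217, 151), (223, 150)]
[0.56475358 0.11675041 0.04708399] [ -0.57064773 -10.88713506   6.21586085]
```

>>> step_arm(
  steps=[
    [[0, 0.3, 0, 0, 0, 0], [0, 0.6, 0, 0, 0, 0], [0, 0.8, 0, 0, 0, 0], [0, 0.8, 0, 0, 0, 0], [0, 0.8, 0, 0, 0, 0]],
  ],
)

```text
time_s: 15.7
tcp_pos: [0.5647, 0.1174, 0.0471]
tcp_rot: [0.709, 0.698, 0.071, -0.076]
force: [-0.0, -10.9, 6.3]
gripper_width: 0.747
grasp_force: 5.6
```

>>> step_arm(
  steps=[
    [[0, -0.4, 0, 0, 0, 0], [0, -0.8, 0, 0, 0, 0], [0, -1.2, 0, 0, 0, 0], [0, -2, 0, 0, 0, 0], [0, -4, 0, 0, 0, 0]],
  ],
)

```text
time_s: 16.2
tcp_pos: [0.5644, 0.1153, 0.047]
tcp_rot: [0.708, 0.698, 0.071, -0.077]
force: [-0.4, 0.1, -0.3]
gripper_width: 0.751
grasp_force: 0.0
```

>>> step_arm(
  steps=[
    [[0, -8, 0, 0, 0, 0], [0, -18, 0, 0, 0, 0], [0, -30, 0, 0, 0, 0], [0, -45, 5, 0, 0, 0], [0, -60, 10, 0, 0, 0]],
  ],
)

```text
time_s: 16.7
tcp_pos: [0.5644, 0.053, 0.0572]
tcp_rot: [0.709, 0.698, 0.071, -0.077]
force: [0.0, -0.6, 1.2]
gripper_width: 0.752
grasp_force: 0.0
```

>>> step_arm(
  steps=[
    [[0, -20, 10, 0, 0, 0], [0, -40, 30, 0, 0, 0], [0, -70, 60, 0, 0, 0], [0, -100, 90, 0, 0, 0], [0, -120, 110, 0, 0, 0]],
  ],
)

```text
time_s: 17.2
tcp_pos: [0.5647, -0.0689, 0.1696]
tcp_rot: [0.709, 0.697, 0.071, -0.076]
force: [-0.6, 0.2, -0.5]
gripper_width: 0.749
grasp_force: 0.0
```

```bash
python3 gap.py | sed -n '1,2p;4p'; python3 - <<'E'
from h import *
a=cam('top')['color'][150:260,110:270];b=cam('side')['color'][180:310,190:310]
a=cv2.resize(a,None,fx=2.8,fy=2.8,interpolation=2);b=cv2.resize(b,None,fx=2.6,fy=2.6,interpolation=2)
H=max(a.shape[0],b.shape[0]);P=lambda q:cv2.copyMakeBorder(q,0,H-q.shape[0],0,0,0)
cv2.imwrite('pics/c5.png',np.hstack([P(a),P(b)])[:,:,::-1])
E
```

```text
[88, 86, 84, 46, 151, 237, 239, 239, 237, 229, 223, 193, 152, 132, 125, 128, 151, 169, 174, 178, 181, 183, 184, 187, 187, 188, 187, 185, 187, 191]
[(186, 151), (192, 151), (200, 151), (210, 151), (217, 151), (223, 151)]
[ 0.56586443 -0.07208689  0.17189577] [ 0.01006605 -4.51737828  2.90623178]
```

View pics/c5.png

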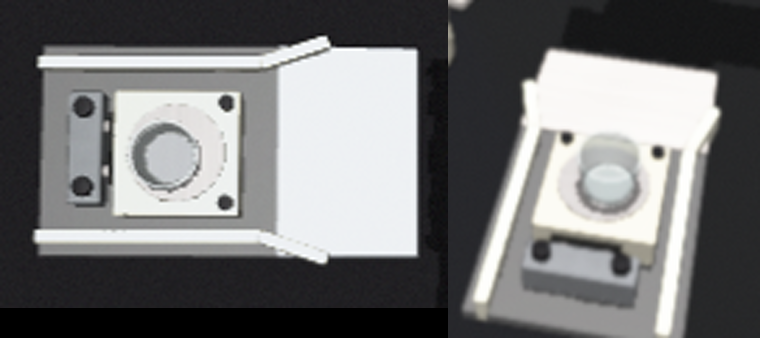

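The stirrer stands square against the pad, front edge at column 151 in every row, and hasn't sprung back since I let go. The beaker is upright near the plate's middle at (170,157), and the arm is clear.

```bash
python3 -c "
from h import *
print(workorder.job_done())"
```

```text
the job is handed in; nothing more can be done
None
```

The stirrer is square against the buffer, which is pressed in about 3–4 mm judging by the push force; the beaker is upright on its plate, the arm has backed away, and the job is handed in (no verdict was returned).

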